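Tap a relay home in a test jig

ROBOT

A 6-joint arm with a two-finger parallel gripper is mounted at the origin on a cart in front of the work surface, level with it; the furniture and walls round the work are solid. World frame = base frame: x ahead of the robot, y to its left, z up, the work surface at z = 0. Lengths are in mm, angles in rad, forces in N, time in s.
With the tool pointing down it reaches from about 275 to 825 mm from the base axis. Payload 5.2 kg.
Tool frame: the origin (TCP) lies at the very end of the fingers, on their centre line; the grasp point (between the pads) lies 19 mm behind it; z points along the fingers, y is the line along which they close (so a half turn about z gives the same grasp; the last joint's range is limited). The gripper opens to 93 mm and grips with 3 to 60 N. Pads are 15 mm wide; open, the fingers measure 128 mm over their backs; the gripper's body (75 mm by 188 mm) begins 65 mm behind the grasp point.
Start: joints at [-1.398, 0.259, 1.535, -0, 1.348, -0.203], TCP at [201.88, -511.615, 218.653] pointing down, gripper open.
Joint ranges: [-3.14, 3.14], [-0.91, 2.08], [0.19, 2.58], [-1.22, 4.36], [0.22, 2.71], [-3.12, 3.12]. Speed limits (rad/s): [2.57, 2.57, 3.14, 3.14, 3.14, 3.14].

INTERFACE

Orientations are given as [roll, pitch, yaw] about the fixed x, y, z axes, in that order (R = Rz(yaw) Ry(pitch) Rx(roll)).
In Python, from bench import robot gives the robot as it stands. The module is installed in compiled form; this text tells all that it offers. Calls block until the motion is done:
- robot.move_ptp(position, orientation): joint-space move of the TCP to a pose.
- robot.move_linear(position, ori=None, speed=150, f_stop=None): straight line of the TCP; ori=None keeps the orientation; speed is the mean speed in mm/s. With f_stop (N) it stops when the force on the tool has changed by that much, and returns True; else False.
- robot.move_j(angles): joint-space move.
- robot.move_gripper(opening): opening from 0.0 (shut) to 1.0 (fully open); the grip force is fixed at half the most; returns when the fingers have stopped.
- robot.sleep(seconds).
- robot.inverse_kinematics(position, orientation): joint angles nearest the present ones, or None.
- robot.get_image(name): name is "scene" or "side" or "wrist"; returns a dict with "img" (420x560x3 uint8, blue, green, red), "fovy" (degrees; the focal length in pixels is half the picture's height over the tangent of half this angle, whatever the lens; pixels are square), "cx", "cy" (the principal point, pixels), "eye" and "orientation" of the camera in the world. Camera axes: x right, y down, z forward; pixel columns grow to the right and rows downward; lengths in mm; the calibration is good to about 2 mm. A picture is of the moment at which its call begins. There is no depth.
A pose or a line that the arm cannot do raises robot.MotionError and nothing moves.
- robot.hand_in(): hands the job in; it is judged then, once.
Readings, each from a call of its own:
- robot.current_t(): time.
- robot.current_qpos(): joint angles.
- robot.current_joint_vel(): joint speeds.
- robot.current_joint_efforts(): joint torques, N m.
- robot.current_tcp_pos(): TCP position.
- robot.current_eef_rot(): TCP orientation.
- robot.current_contact_force(): force on the tool from outside, world axes, zero at the start.
- robot.current_ft_torque(): the same for the moment, N m.
- robot.current_gripper_width(): opening from 0.0 (shut) to 1.0 (fully open).
- robot.current_finger_force(): force on a finger pad.
Only numpy, scipy, OpenCV 4.12 (cv2) and the standard library are available. Lean on these libraries where they do the work, as an engineer would, in place of code of your own. Each camera call takes 0.05 s, during which the arm holds its last target. There are 200 camera calls.

TASK

Lift the push stick out of its cradle by the bare end of its blade, lay it flat on the bench away from the cradle, let go, and take it again by its handle. With the tip of its blade nudge the relay along the channel of the test jig in small separate taps, slowly and gently, never with the fingers, until it meets the sprung stop hidden in the hood and rests against it; do not ram the stop. Then draw the stick right out and lay it flat on the bench, and leave the other objects where they are.

Things in the scene. Friction and masses are not known exactly. Their poses are not given: they have to be found in the camera images.
- jig: Fixed test jig: aluminium base 175 x 100 x 12 mm with two steel fences (tops 40 mm above the bench, ends at x = +90 mm) forming a straight channel 31 mm wide, floor 12 mm above the bench. Origin on the bench under the channel's centre line; x along the channel in the pushing direction, z up. Open mouth and base's front edge at x = -80 mm, rear edge at x = +95 mm.
- jig_mouth (a point): Middle of the channel's open mouth (jig x = -80 mm), 25 mm above the bench and 13 mm above the channel floor: the height for the blade's axis when pushing. Axes as the jig's.
- jig_hood (a point): Middle of the front edge of the roof of the grey sheet-metal hood (68 mm wide, top 76 mm, roof underside 72 mm above the bench) covering the channel from jig x = 0 to +95 mm. Hidden inside is a stop on a spring (1.2 N per mm, 10 mm travel, 12 N fully pressed), its face somewhere between jig x = +35 and +55 mm: 22 to 58 mm ahead of the relay's nose at the start.
- relay: Plug-in relay on its black socket, standing in the jig's channel, 0.1 to 0.2 kg, sliding freely. Socket 70 x 27 x 26 mm, relay cube 28 x 20 x 28 mm on its middle, 54 mm high in all. Origin at the centre of its underside, x in the pushing direction, z up. Its tail face starts 7 to 23 mm inside the channel's mouth; when home it is 45 to 65 mm inside.
- push_stick: Loose stick, 200 mm long, 0.12 kg: black block handle 90 x 32 x 30 mm (x = -100 to -10 mm) and square aluminium blade 16 x 16 mm (x = -10 to +100 mm), axis 15 mm above the underside. Origin mid-length on the underside, x to the tip, z up. Lies flat on its handle, balances at x = -24 mm. Handle too wide for the channel. Starts in the cradle, underside 8 mm above the bench.
- cradle: Fixed wooden cradle, 166 x 74 mm, 42 mm high; its slot, open above, holds the push stick loosely. Its walls stand 4 mm from handle and blade, higher than the stick, so only the last 45 mm of the blade project bare. Origin on the bench under the stick's origin, x towards the blade's tip (cradle x = -111 to +55 mm, bare blade +55 to +100 mm). The stick lifts straight up.
- relay_tail (a point): Centre of the socket's tail face, the face nearest the mouth, to be pushed by the blade; 35 mm behind the relay's origin, 13 mm up.
- relay_nose (a point): Centre of the socket's front face, which must meet the stop; 35 mm ahead of the relay's origin, 13 mm up.
- push_stick_tip (a point): Centre of the blade's flat tip face, x = +100 mm, 15 mm above the stick's underside.
- push_stick_handle (a point): On the axis of the handle, x = -50 mm, 15 mm above the stick's underside.
- contactor: Bystander: contactor, beige with black top, 74 x 45 x 75 mm; origin under its centre.
- junction_box_0: Bystander: white surface junction box 68 x 68 x 41 mm; origin under its centre.
- breaker: Bystander: narrow white circuit breaker standing upright, 73 x 17 x 86 mm; origin under its centre.
- side_cutter: Bystander: side cutter with red and blue grips, 110 x 53 x 13 mm; origin under its centre.

How it is judged (in metres and radians):
On the way, in this order (a step that is already met when the one before it is completed fails the run):
1. the push stick lies flat on the bench, let go, clear of the cradle (centres at least 60 mm apart) (height (world z) of push_stick below 0.005 m and height (world z) of push_stick_tip below 0.022 m and horizontal distance between push_stick and cradle above 0.06 m and contact force between the fingers and push_stick below 0.1 N and linear speed of push_stick below 0.02 m/s), for 0.1 s.
2. tapped part of the way: the relay has advanced at least 3 mm, stands still with the stick off it, and is still at least 4 mm short of the stop (distance of relay from where it was at the start of the episode above 0.003 m and horizontal distance between relay_nose and stop_face above 0.009 m and contact force between push_stick and relay below 0.05 N and contact force between the fingers and push_stick above 0.5 N and linear speed of relay below 0.01 m/s), for 0.04 s.
At the end, for the whole second after the job is handed in: The relay stands upright in the channel with its nose within 2 mm of the hidden stop; the push stick lies flat on the bench, at rest, its tip out of the channel (at least 100 mm from the jig's origin) (horizontal distance between relay_nose and stop_face below 0.007 m and angle between relay's own z axis and vertical below 0.08 rad and linear speed of relay below 0.01 m/s and height (world z) of each of push_stick_tip, push_stick_handle below 0.022 m and horizontal distance between push_stick_tip and jig above 0.1 m and linear speed of push_stick below 0.02 m/s); the robot touches nothing.
It fails at once if the fingers touch the relay (contact force between the fingers and relay above 0.3 N).
It fails at once if the stop is rammed: the relay presses it with more than 11 N (contact force between relay and stop_face above 11 N).
It fails at once if the relay is struck so that it moves faster than 0.2 m/s (linear speed of relay above 0.2 m/s).
It fails at once if a bystander is moved by more than 20 mm (distance of any of contactor, junction_box_0, breaker, side_cutter from where it was at the start of the episode above 0.02 m).
It also fails if it takes over 69 s, if anything falls off the work surface, if the arm or the gripper's body presses on something with over 40 N, if the wrist force passes 120 N, or if a joint passes its speed limit or range.

## Working session

There is one attempt and no reset: what is moved stays moved. The work goes in short steps, each a Python script; the robot and the scene stay as the last script left them, time stands still between calls to the robot, and variables do not carry over. Pictures are saved under pics/ and viewed, at most 10 in all, crops included, and the job is handed in when it is done.

```bash
mkdir -p pics; python3 - <<'E'
from bench import robot
import cv2
for n in ("scene","side"):
    d=robot.get_image(n); cv2.imwrite(f"pics/{n}.png",d["img"]); print(n,{k:v for k,v in d.items() if k!="img"})
E
```

```text
scene {'fovy': 50.29308399834531, 'cx': 275.07476229286215, 'cy': 216.92356020610453, 'eye': array([-385.89047445,  736.95788835,  802.09512397]), 'orientation': array([-2.13378516, -0.02376097, -2.1107502 ])}
side {'fovy': 46.98428475241198, 'cx': 281.38671581473324, 'cy': 206.4406339773849, 'eye': array([  644.70679459, -1051.76019056,   664.38574936]), 'orientation': array([-2.03481518, -0.01608312,  0.01709559])}
```

View pics/scene.png

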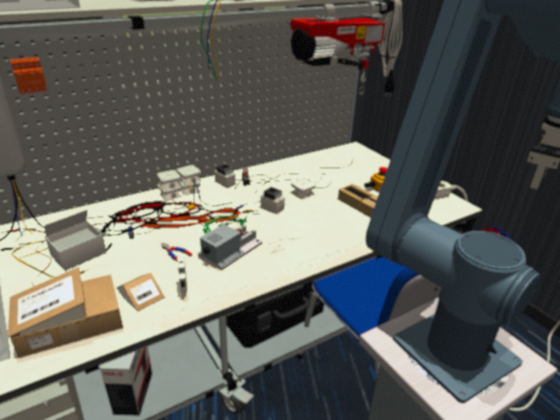

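View pics/side.png

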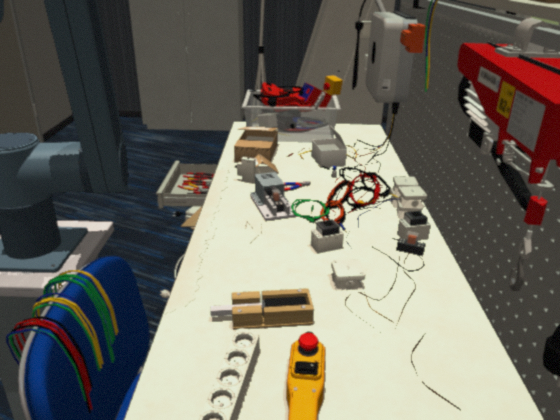

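The side view shows the cradle at (272,308) with its blade tip at (211,313). The jig is at (270,195), with its mouth towards the lower right and its hood behind. The junction box is at (348,275).

```bash
cat > h.py <<'E'
from bench import robot
import numpy as np, cv2
from scipy.spatial.transform import Rotation as R
def ray(d,u,v):
    f=d["img"].shape[0]/2/np.tan(np.radians(d["fovy"])/2)
    r=R.from_euler("xyz",d["orientation"]).as_matrix()@np.array([(u-d["cx"])/f,(v-d["cy"])/f,1])
    return np.array(d["eye"]),r
def cast(d,u,v,z):
    e,r=ray(d,u,v); return e+r*(z-e[2])/r[2]
def proj(d,p):
    f=d["img"].shape[0]/2/np.tan(np.radians(d["fovy"])/2)
    c=R.from_euler("xyz",d["orientation"]).as_matrix().T@(np.array(p,float)-d["eye"])
    return np.array([d["cx"]+f*c[0]/c[2],d["cy"]+f*c[1]/c[2]])
def down(phi):  # tool down, tool x axis along heading phi; closing line y = perpendicular
    return [np.pi,0,phi]
E
python3 - <<'E'
from h import *
s=robot.get_image("side");c=robot.get_image("scene")
for n,u,v,z in [("tip",211,313,23),("cr l",232,293,42),("cr r",311,291,42),("jig mouth R",293,213,12),("jig mouth L",262,219,12),("hood",268,182,76),("box",348,268,41)]: print(n,cast(s,u,v,z).round())
print("scene hood",cast(c,222,238,76).round(), "jig corner",cast(c,262,240,12).round())
w=robot.get_image("wrist");print(w["eye"],w["orientation"],w["fovy"]); print(robot.current_tcp_pos(),robot.current_eef_rot())
E
```

```text
tip [ 497. -266.   23.]
cr l [ 536. -222.   42.]
cr r [ 704. -208.   42.]
jig mouth R [668. 211.  12.]
jig mouth L [579. 169.  12.]
hood [591. 287.  76.]
box [ 792. -116.   41.]
scene hood [569. 319.  76.] jig corner [584. 180.  12.]
[ 280.53869271 -479.22187362  384.39202878] [ 2.83755199e+00  1.22824653e-03 -1.19342793e+00] 58.2583364947874
[ 201.81706775 -511.39238666  218.24560256] [-3.14076339e+00 -1.29325693e-04  3.75801375e-01]
```

```bash
python3 - <<'E'
from h import *
import pickle
D={}
for n,p,y in [("jig",[610,130,280],2.0),("cradle",[510,-245,230],0.0)]:
    for yy in (y,):
        robot.move_ptp(p,down(yy)); 
    robot.sleep(.3)
    D[n]=robot.get_image("wrist"); print(n,robot.current_t(),robot.current_qpos(),D[n]["eye"])
pickle.dump(D,open("d.pkl","wb"))
cv2.imwrite("pics/w1.png",np.vstack([cv2.resize(D[n]["img"],(400,300)) for n in D]))
E
```

```text
jig 3.2917 [ 3.08577871e-02  3.63695706e-01  1.24028447e+00 -2.03117063e-05
  1.53761843e+00 -3.97838945e-01] [575.77365925 207.38548341 446.21430262]
cradle 5.1 [-6.43904977e-01  2.79858630e-01  1.47816685e+00  5.24845771e-05
  1.38354638e+00  9.25738479e-01] [ 594.88647304 -242.83609723  396.31392455]
```

View pics/w1.png

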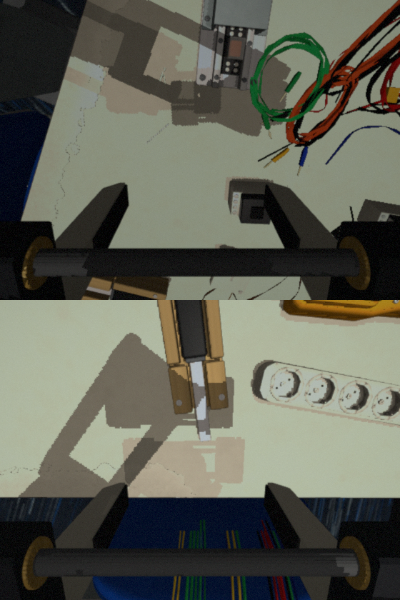

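The jig picture shows the channel at about (230,50) running up the image. The cradle picture shows the blade tip at (205,140 of 300). I'll zoom in on both.

```bash
python3 - <<'E'
from h import *
import pickle
D=pickle.load(open("d.pkl","rb"))
a=cv2.resize(D["jig"]["img"][0:150,250:400],None,fx=4,fy=4)[:600,:]
b=cv2.resize(D["cradle"]["img"][0:220,205:355],None,fx=2.7,fy=2.7)[:600,:200*2]
cv2.imwrite("pics/w2.png",np.hstack([a[:594,:400],b[:594,:400]]))
E
```

```text
(no output)
```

View pics/w2.png

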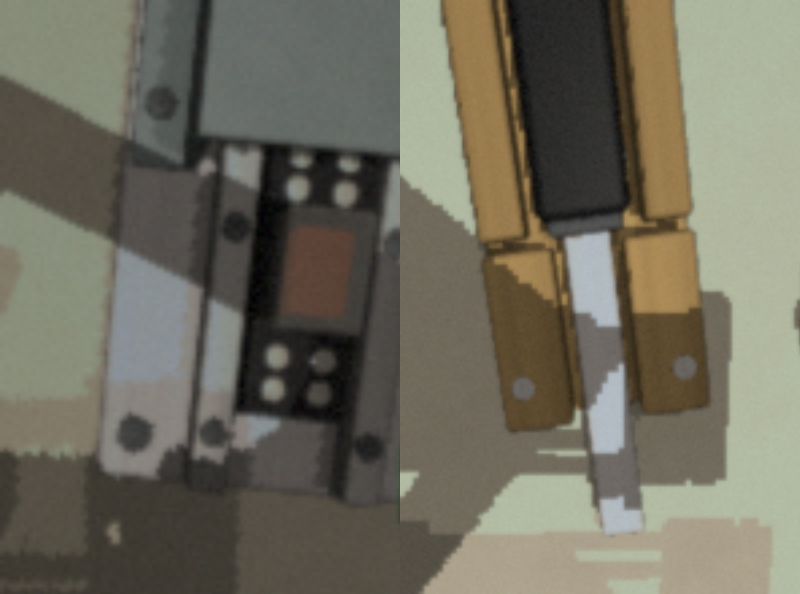

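```bash
python3 - <<'E'
from h import *
import pickle
D=pickle.load(open("d.pkl","rb"))
j=lambda u,v,z:cast(D["jig"],u/4+250,v/4,z)[:2]
c=lambda u,v,z:cast(D["cradle"],(u-400)/2.7+205,v/2.7,z)[:2]
def hd(a,b): d=b-a; return np.arctan2(d[1],d[0]),np.linalg.norm(d)
tl,tr=c(604,533,31),c(643,528,31); bl,br=c(565,233,31),c(612,230,31)
print("tip",tl,tr,"base",bl,br,hd((bl+br)/2,(tl+tr)/2), hd(tl,bl),hd(tr,br))
wl,wr=c(510,431,42),c(708,404,42); print("cradle end",wl,wr,hd(wl,wr)); 
l0,l1,r0,r1=j(229,488,40),j(264,150,40),j(337,495,40),j(388,160,40)
print("fence",l0,r0,hd(l0,r0),hd(l0,l1),hd(r0,r1))
m=(l0+r0)/2; print("mouth",m, "tail",(j(240,412,38)+j(338,417,38))/2, "basecorner",j(100,470,12),hd(j(100,470,12),j(120,200,12)))
print("hood front",j(197,135,76))
E
```

```text
tip [ 493.79703488 -249.33656237] [ 495.76811348 -263.81941613] base [ 599.86515962 -235.19482336] [ 600.88403028 -251.21569591] (np.float64(-3.015618033650227), np.float64(106.4354487384127)) (np.float64(0.13254525537311576), np.float64(107.0067094555668)) (np.float64(0.1193333623715643), np.float64(105.86883265943338))
cradle end [ 533.78362409 -215.92848113] [ 543.42389263 -284.90472306] (np.float64(-1.431933661183393), np.float64(69.64665626677308))
fence [619.87082385 194.41663766] [646.5274761  204.66366564] (np.float64(0.3669930829858014), np.float64(28.558338391201474)) (np.float64(1.921157759329621), np.float64(81.73887293748591)) (np.float64(1.8932138121983457), np.float64(81.48589130406336))
mouth [633.19914997 199.54015165] tail [626.06576704 217.67533244] basecorner [587.87847338 182.87143515] (np.float64(1.925418770092171), np.float64(70.16737710661182))
hood front [575.34806373 262.02650307]
```

```bash
python3 - <<'E'
from h import *
import pickle
D=pickle.load(open("d.pkl","rb"))
for u,v in [(226,178),(268,187),(268,222),(240,222)]: print("contactor? corner",cast(D["jig"],u*1.4,v*1.4,75)[:2].round(),cast(D["jig"],u*1.4,v*1.4,41)[:2].round())
h=-3.015; tip=np.array([494.8,-256.6]); u=np.array([np.cos(h),np.sin(h)])
g=tip-21*u
robot.move_ptp([*g,110],down(h)); robot.sleep(.2)
w=robot.get_image("wrist"); print(proj(w,[*tip,31]))
cv2.imwrite("pics/w3.png",w["img"])
robot.move_linear([*g,10],speed=80)
print(robot.current_contact_force(),robot.current_tcp_pos())
robot.move_gripper(0.0); print(robot.current_gripper_width()*93,robot.current_finger_force(),robot.current_contact_force())
robot.move_linear([*g,40],speed=40); robot.sleep(.2)
print(robot.current_contact_force(),robot.current_ft_torque(),robot.current_t())
s=robot.get_image("side"); 
cv2.imwrite("pics/s3.png",np.hstack([cv2.resize(s["img"][240:370,170:370],None,fx=2,fy=2),cv2.resize(w["img"],(347,260))]))
E
```

```text
contactor? corner [683.  81.] [693.  69.]
contactor? corner [748.  94.] [763.  83.]
contactor? corner [777.  41.] [796.  26.]
contactor? corner [737.  23.] [752.   6.]
[272.1658073  189.04186412]
[-0.65032824  0.54119963  0.30209187] [ 516.02713332 -254.24054716   10.57382554]
15.540344485722306 29.99957710504532 [ 0.23225142 -0.03077833  1.00081186]
[-0.2461524  -0.04354456 -1.07874092] [ 0.04603282 -0.02234175  0.04168039] 11.7833
```

View pics/s3.png

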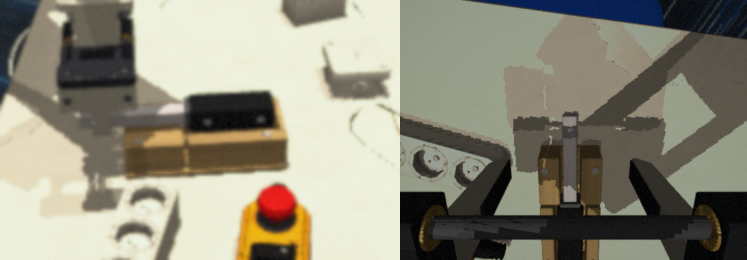

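```bash
python3 - <<'E'
from h import *
import pickle
p=robot.current_tcp_pos()
robot.move_linear([p[0],p[1],140],speed=100)
h=1.91; u=np.array([np.cos(h),np.sin(h)]); o=np.array([560,-30]); g=o+79*u
robot.move_ptp([*g,140],down(h))
robot.move_linear([*g,25],speed=120); robot.sleep(.2)
print(robot.move_linear([*g,0.5],speed=20,f_stop=3),robot.current_tcp_pos(),robot.current_contact_force())
robot.move_gripper(0.8); robot.sleep(.2); print(robot.current_t())
robot.move_linear([*g,120],speed=200)
robot.move_ptp([640,-10,270],down(h)); robot.sleep(.3)
w=robot.get_image("wrist"); pickle.dump(w,open("w4.pkl","wb")); cv2.imwrite("pics/w4.png",cv2.resize(w["img"],(800,600))); print(robot.current_t())
E
```

```text
True [533.43139003  44.63450702   1.02034467] [-0.0298036   0.37455368  2.47898186]
18.3
20.1917
```

View pics/w4.png

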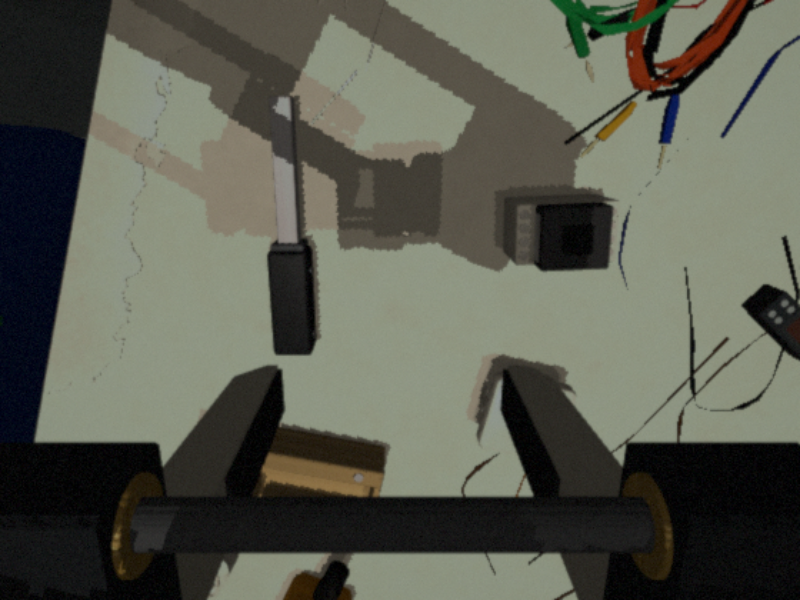

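The stick lies flat: its blade tip is at (285,97) and its handle spans (270–312, 250–353). The contactor's black top spans (538–612, 203–268), with its side from 515.

```bash
python3 - <<'E'
from h import *
import pickle
w=pickle.load(open("w4.pkl","rb")); c=lambda u,v,z:cast(w,u*.7,v*.7,z)[:2].round(1)
for n,a in dict(con_top_fl=(540,268,75),con_top_bl=(538,203,75),con_top_fr=(608,268,75),con_bot_fl=(516,262,0),con_bot_bl=(516,205,0),h_fl=(269,252,30),h_fr=(304,250,30),h_bl=(274,353,30),h_br=(304,353,30),tipl=(274,97,23),tipr=(291,97,23),b_l=(278,242,23),b_r=(299,242,23)).items(): print(n,c(*a))
h=1.91;u=np.array([np.cos(h),np.sin(h)]);r=np.array([u[1],-u[0]]);m=np.array([633,199.5])
for a in [(540,268,75),(538,203,75),(516,262,0),(516,205,0)]: d=c(*a)-m; print("along",(d@u).round(),"right",(d@r).round())
E
```

```text
con_top_fl [737.6  20.8]
con_top_bl [718.1  60.9]
con_top_fr [781.7  36.4]
con_bot_fl [742.9   8.3]
con_bot_bl [724.2  51.4]
h_fl [552.1 -43.6]
h_fr [577.  -33.1]
h_bl [ 578.6 -123.1]
h_br [ 601.7 -115. ]
tipl [523.8  65.1]
tipr [535.3  69.2]
b_l [555.6 -35.6]
b_r [570.9 -30.2]
along -203.0 right 39.0
along -159.0 right 34.0
along -217.0 right 40.0
along -170.0 right 37.0
```

```bash
python3 - <<'E'
from h import *
import pickle
h=1.905; u=np.array([np.cos(h),np.sin(h)]); o=np.array([560.5,-29.5]); g=o-35*u
robot.move_ptp([*g,90],down(h))
robot.move_linear([*g,3],speed=90); robot.move_gripper(0.0)
print(robot.current_gripper_width()*93,robot.current_finger_force())
robot.move_linear([*g,100],speed=120)
m=np.array([633,199.5]); p=m-(135+15)*u
robot.move_linear([*p,100],speed=150); robot.sleep(.3)
w=robot.get_image("wrist"); pickle.dump(w,open("w5.pkl","wb")); cv2.imwrite("pics/w5.png",cv2.resize(w["img"][:320,100:500],(750,600))); print(robot.current_tcp_pos(),robot.current_eef_rot(),robot.current_t())
E
```

```text
32.01742207982393 29.99017506837845
[682.10901901  57.4241093  100.19223628] [3.14146729e+00 5.54721985e-05 1.90447132e+00] 25.4167
```

View pics/w5.png

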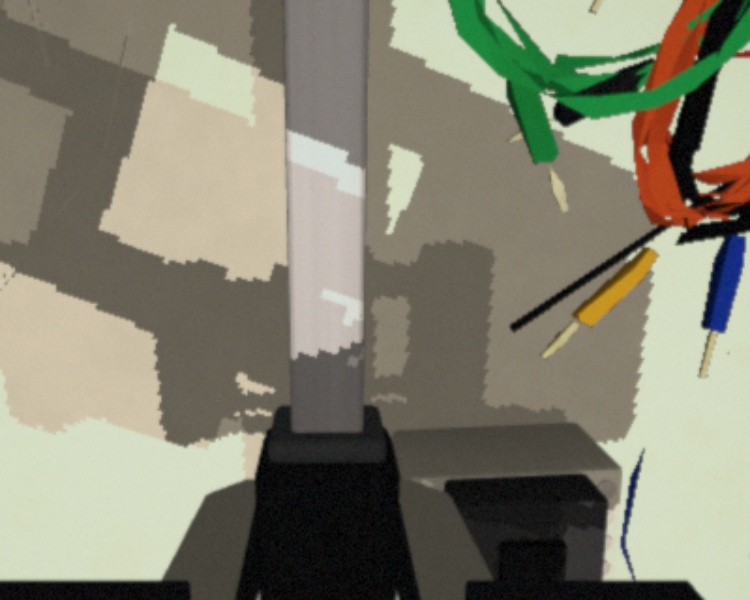

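The blade runs straight up the image centre (columns 287–369, midline about 328). The jig is out of frame, so I'll take one offset look at the channel.

```bash
python3 - <<'E'
from h import *
import pickle
h=1.91; u=np.array([np.cos(h),np.sin(h)]); r=np.array([u[1],-u[0]])
m=np.array([634,199.7]); p=m-85*u-50*r
robot.move_linear([*p,150],ori=down(h),speed=180); robot.sleep(.3)
w=robot.get_image("wrist"); pickle.dump(w,open("w6.pkl","wb")); 
print(proj(w,[*m,40]),proj(w,[*(m+80*u),76]))
cv2.imwrite("pics/w6.png",cv2.resize(w["img"][:225,240:540],(800,600),interpolation=cv2.INTER_CUBIC)); print(robot.current_t())
E
```

```text
[344.6915693   91.37551825] [364.81717247 -63.5067557 ]
26.4417
```

View pics/w6.png

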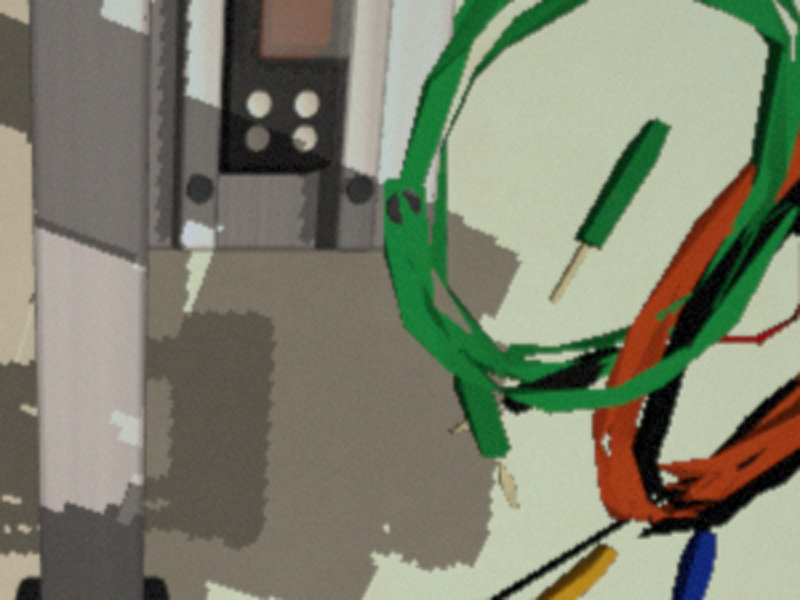

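```bash
python3 - <<'E'
from h import *
import pickle
w=pickle.load(open("w6.pkl","rb")); c=lambda u,v,z:cast(w,u*.375+240,v*.375,z)[:2]
def hd(a,b): d=b-a; return np.arctan2(d[1],d[0]),np.linalg.norm(d)
l0,r0=c(219,247,40),c(338,247,40); print((l0+r0)/2,hd(l0,r0))
print(hd(l0,c(224,5,40)),hd(r0,c(348,50,40)),hd(c(180,247,40),c(184,5,40)))
t=c(270,172,38); m=(l0+r0)/2; h=1.91;u=np.array([np.cos(h),np.sin(h)]);print("tail depth",(t-m)@u)
E
```

```text
[634.15302977 198.87268101] (np.float64(0.3400041700392082), np.float64(31.115619003395683))
(np.float64(1.927096068662642), np.float64(56.534876487981926)) (np.float64(1.9309956508952062), np.float64(46.57763494772205)) (np.float64(1.9198136434196325), np.float64(56.531709792060816))
tail depth 18.460498881695344
```

The mouth is at (634.2,199), the heading is 1.917 and the tail is about 18.5 mm inside. I'll insert the blade and make the first tap.

```bash
cat >> h.py <<'E'
H=1.917; U=np.array([np.cos(H),np.sin(H)]); RT=np.array([U[1],-U[0]]); M=np.array([634.2,199.0]); L=135.5
def tip(d,side=0,z=13.): return [*(M+(d-L)*U+side*RT),z]
def depth(): return (np.array(robot.current_tcp_pos()[:2])-M)@U+L
def fa(): return np.array(robot.current_contact_force()[:2])@U
E
python3 - <<'E'
from h import *
robot.move_linear(tip(-15,-10,100),ori=down(H),speed=180)
robot.move_linear(tip(-15,-10),speed=120)
robot.move_linear(tip(-5),speed=60); robot.sleep(.1); print(robot.current_contact_force())
print("ins",robot.move_linear(tip(12),speed=40,f_stop=3),depth(),fa())
print("tap",robot.move_linear(tip(26),speed=25,f_stop=3),depth(),robot.current_contact_force())
robot.move_linear(tip(21),speed=25); robot.sleep(.2)
print(depth(),fa(),robot.current_t())
w=robot.get_image("wrist"); cv2.imwrite("pics/w7.png",w["img"][:400])
E
```

```text
[-0.43703002  0.74468848 -1.17716099]
ins False 12.239157055158117 -0.28965431808411896
tap False 26.24666927727374 [ 0.1601972  -0.4728435  -0.49205914]
21.000266841093207 -0.1152882318590616 30.3
```

View pics/w7.png

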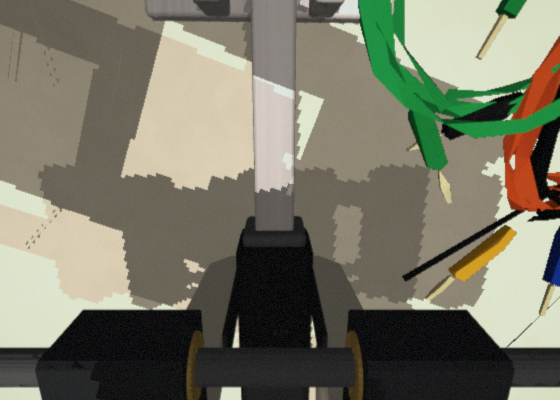

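The blade (columns 253–295) sits centred between the fences (about 228–312). I'll continue with small taps.

```bash
python3 - <<'E'
from h import *
d=21
for t in np.arange(31,72,4.5):
    robot.move_linear(tip(t-6.5),speed=40)
    hit=robot.move_linear(tip(t),speed=18,f_stop=2.2)
    D,F=depth(),fa()
    print(t,hit,round(D,1),F.round(2),round(robot.current_t(),1))
    if hit: break
    robot.move_linear(tip(D-3),speed=40); robot.sleep(.08)
E
```

```text
31.0 False 31.3 0.53 31.1
35.5 False 35.8 0.72 32.2
40.0 False 40.3 -0.54 33.3
44.5 False 44.8 0.27 34.4
49.0 True 46.5 -0.74 35.3
```

```bash
python3 - <<'E'
from h import *
def av(): 
    v=[]
    for _ in range(8): robot.sleep(.01); v.append(robot.current_contact_force())
    return np.mean(v,0)
robot.move_linear(tip(43),speed=30); robot.sleep(.2); b=av(); print("base",b.round(2),depth())
for t in (45.5,46.5,47.5,48.5,49.5):
    hit=robot.move_linear(tip(t),speed=15,f_stop=5); a=av()-b; print(t,hit,round(depth(),2),"axial",(a[:2]@U).round(2),"side",(a[:2]@RT).round(2),a[2].round(2))
    if hit or a[:2]@U<-3: break
print(robot.current_t())
E
```

```text
base [-0.09 -0.08 -0.98] 43.0583803332174
45.5 False 45.55 axial -0.05 side 0.01 -0.13
46.5 False 46.16 axial -2.37 side 0.12 -0.29
47.5 False 47.16 axial -3.77 side 0.23 -0.58
36.825
```

The force rises about 1.4 N per mm, so the relay is resting on the sprung stop. I'll withdraw the stick and lay it down.

```bash
python3 - <<'E'
from h import *
robot.move_linear(tip(40),speed=12)
robot.move_linear(tip(-4),speed=70)
robot.move_linear(tip(-15,-10),speed=60)
robot.move_linear(tip(-15,-10,100),speed=120)
g=np.array([560.5,-29.5])-35*U
robot.move_linear([*g,60],speed=150)
robot.move_linear([*g,12],speed=80); robot.sleep(.2)
print(robot.move_linear([*g,1.5],speed=15,f_stop=3),robot.current_tcp_pos())
robot.move_gripper(0.7); robot.sleep(.2)
robot.move_linear([*g,150],speed=120)
robot.move_ptp([*(M-85*U-45*RT),200],down(H)); robot.sleep(.3)
w=robot.get_image("wrist"); s=robot.get_image("side"); print(robot.current_t())
cv2.imwrite("pics/f.png",np.hstack([cv2.resize(w["img"],(480,360)),cv2.resize(s["img"][170:310,200:324],(319,360))]))
tail=proj(w,[*(M+45*U),38]); print(tail*480/560)
E
```

```text
True [572.22619268 -62.38399071   3.00558853]
45.875
[283.24819741  26.43502257]
```

View pics/f.png

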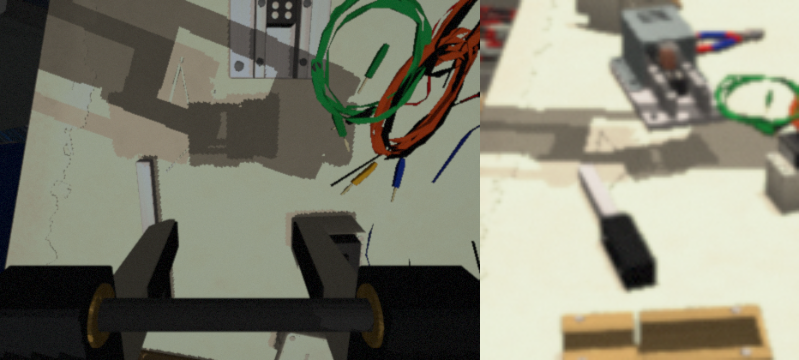

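The stick lies flat and clear of the jig. The relay's tail edge appears at about (283,26), exactly as predicted for the home position, and the contactor is unmoved.

```bash
python3 -c "
from bench import robot
print(robot.hand_in())"
```

```text
the job is handed in; nothing more can be done
None
```

I handed the job in at about 46 s (limit 69 s), with no verdict returned: the relay was tapped home until it pressed the sprung stop at about 4 N, and the stick was drawn out, laid flat on the bench and released.

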